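# Loosen the screen shaker's knurled nut and swing the clamp bar off

## Task

The stack of bean-grading screens on the shaker has to come out next. With a fingertip against the knurled rim of the clamp nut, roll the nut counter-clockwise two full turns (a little over does no harm, but fewer than three) so that its shoulder lifts out of the bar, then push the clamp bar sideways until it has swung right clear of the screen lid. Do not grip the nut or the bar, push nothing else about, and leave the nut on its rod.

Things in the scene. Friction and masses are not known exactly. Their poses are not given: they have to be found in the camera images.
- shaker: Table-top screen shaker, fixed: grey housing 260 x 260 x 100 mm, round deck, on it a stack of two steel screens and a pan, 157 mm across, with a flat lid. Origin: middle of its underside, on the table. x points away from its control panel, y to its left, z up. The clamp bar's pivot post stands 105 mm from the middle at own +y, the threaded rod with the clamp nut 105 mm at own -y.
- lid_centre (a point): Middle of the lid's flat top, 206 mm above the table; the lid is 155 mm across. The clamp bar crosses over it, its underside 8 mm above it.
- nut_top (a point): Centre of the steel clamp nut's top face, on its vertical axis. The nut is a disc 54 mm across over its 30 knurl ridges (2.2 mm proud, 5.3 mm apart), 22 mm high; tight, its underside lies on the clamp bar. It climbs 2.5 mm a turn. Its 12 mm rod stands 24 mm above this point when tight. z up; x points to a 6 mm dark dot drilled in the top, 14.5 mm off centre, and turns with the nut.
- clamp_nut (a joint): Turn of the clamp nut, rad: 0 tight, growing counter-clockwise from above (loosening), 12.57 is two full turns; starts within a tenth of a turn of tight. Friction 0.06 N m (2 to 3 N at the rim) keeps it where it is left. A shoulder under it sits 3.7 mm deep in a seat in the bar and blocks the bar until the nut has made about one and a half turns.
- bar_mid (a point): On the top face of the dark steel clamp bar, on its centre line half-way from pivot to nut, 226 mm above the table. The bar is 30 mm wide (38 mm at the slotted end) and 12 mm thick, 8 mm clear of the lid but for a 44 mm round rubber foot under this point. x points along the bar to its slotted end, z up, y is the way the bar swings open.
- pivot (a point): The bar's pivot axis, vertical, at the height of the bar's top face (226 mm above the table); 105 mm from bar_mid, 210 mm from the nut's axis. A screw head 23 mm across and 7 mm high stands on it.
- clamp_bar (a joint): Swing of the bar about its pivot, rad: 0 closed (slot around the rod), growing counter-clockwise from above, away from the control panel; from about 1.1 no part of it is over the lid; stop at 1.7. It stays where it is left; 1 to 2 N at its middle moves it. The slot is open on the trailing side, so the bar leaves the rod sideways.
- brush: Loose bystander: sieve brush 190 mm long lying on the table beside the shaker; origin on its underside.
- scoop: Loose bystander: small steel bean scoop, about 190 mm long and 37 mm high, lying behind the shaker; origin under it, near where the handle joins.
- jar: Loose bystander: amber glass sample jar with steel lid, 68 mm across and 95 mm high; origin at the centre of its underside.

How it is judged (in metres and radians):
On the way, in this order (a step that is already met when the one before it is completed fails the run):
1. the nut has been turned two full turns loose (at least 1.85) with the bar still closed (value of joint clamp_nut above 11.6 rad and value of joint clamp_bar below 0.1 rad), for 0.1 s.
2. the bar has swung clear of the lid (value of joint clamp_bar above 1.1 rad), for 0.2 s.
At the end, for the whole second after the job is handed in: The nut stands between 1.85 and 3 turns loose (11.6 to 18.85 rad), the bar is swung at least 1.1 rad, clear of the lid, and both are at rest (value of joint clamp_nut between 11.6 and 18.85 rad and value of joint clamp_bar above 1.1 rad and velocity of joint clamp_bar between -0.05 and 0.05 rad/s and velocity of joint clamp_nut between -0.05 and 0.05 rad/s); the robot touches nothing.
It fails at once if the nut is turned three full turns or more (value of joint clamp_nut above 18.85 rad).
It fails at once if the hand straddles the nut to pinch it (grasp point within 10 mm of the nut's axis and less than 20 mm above its top) (horizontal distance between the grasp point and nut_top below 0.01 m and z of the grasp point in the frame of nut_top below 0.02 m).
It fails at once if the hand straddles the bar to pinch it (grasp point over the bar, within 10 mm of its centre line and less than 15 mm above its top) (y of the grasp point in the frame of bar_mid between -0.01 and 0.01 m and x of the grasp point in the frame of bar_mid between -0.12 and 0.13 m and z of the grasp point in the frame of bar_mid below 0.015 m).
It fails at once if the brush, scoop or jar is pushed more than 20 mm or lifted (distance of any of brush, scoop, jar from where it was at the start of the episode above 0.02 m).
It also fails if it takes over 64 s, if anything falls off the work surface, if the arm or the gripper's body presses on something with over 40 N, if the wrist force passes 120 N, or if a joint passes its speed limit or range.

## Robot

A 6-joint arm with a two-finger parallel gripper is mounted at the origin on the work surface. World frame = base frame: x ahead of the robot, y to its left, z up, the work surface at z = 0. Lengths are in mm, angles in degrees, forces in N, time in s.
With the tool pointing down it reaches from about 375 to 750 mm from the base axis. Payload 9 kg.
Tool frame: the origin (TCP) lies between the finger pads; the fingertips stand manip.tip_reach ahead of it and the grasp point (between the pads) lies 11 mm behind it (manip.tip_reach is the distance from the TCP to the fingertips, in mm); z points along the fingers, y is the line along which they close (so a half turn about z gives the same grasp; the last joint's range is limited). The gripper opens to 85 mm and grips with 20 to 120 N. Pads are 22 mm wide; open, the fingers measure 114 mm over their backs; the gripper's body (76 mm by 85 mm) begins 54 mm behind the grasp point. The pads swing forward as they close: fully open they stand 13 mm farther back than shut.
Start: joints at [52.156, 5.964, 5.575, 89.605, 0, 77.527], TCP at [257.091, 542.162, 239.331] pointing down, gripper open.
Joint ranges: [-171.21, 171.21], [-48.23, 106.86], [-62.78, 66.21], [-105.2, 120.99], [-86.42, 89.51], [-180, 180]. Speed limits (degrees/s): [127.2, 127.2, 147.25, 180, 180, 180].

## Interface

Orientations are given as a 3x3 rotation matrix whose columns are the frame's x, y, z axes.
In Python, from plant import manip gives the robot as it stands.
- The arm moves only by the tool step_arm, never from a script. Its argument "commands" is text: rows parted by semicolons, each of 5 numbers parted by spaces: the shift along the tool's x, y, z in mm, then the turn about the tool's z in rad, then the opening, from 0 (shut) to 1 (fully open). In form: tx ty tz twist jaw; .... A call has 1 to 8 rows; each row shifts and turns the commanded pose from where the row before left it, along the tool's axes as they then stand; what a row does not reach is not made up. A row lasts 1/8 s, in which the tool goes at most 62.5 mm and 10.7 degrees, less where a joint would pass 70% of its speed; a pose out of reach is approached as far as the arm can. A call is refused whole if a number of a shift passes 62.5 or a number of a turn 0.188, either way. A call with a gripper value outside its range is refused whole. The fingers move at their own pace and stop on an object; "squeeze" is the grip in N (left out, the last holds). Time passes only in rows, so rows that do not move let the fingers close. It gives the time, the measured TCP pose, the force, the opening and the grip force at its end, in the units of the state.
- manip.sense(): the state, without advancing time (a new reading comes with each control period).
- manip.capture(name): name is "scene" or "side" or "wrist"; returns a dict with "color" (480x640x3 uint8, red, green, blue), "fov_y" (degrees; the focal length in pixels is half the picture's height over the tangent of half this angle, whatever the lens; pixels are square), "cx", "cy" (the principal point, pixels), "eye" and "rotation" of the camera in the world. Camera axes: x right, y up, looking along -z (the intrinsics and any distortion apply to the point x, -y, -z); pixel columns grow to the right and rows downward; lengths in mm; the calibration is good to about 2 mm. A picture is of the moment at which its call begins. There is no depth.
- manip.hand_in(): hands the job in; it is judged then, once.
The state is a dict: "clock": time; "joint_pos": joint angles; "joint_velocities": joint speeds; "tau": joint torques, N m; "eef_pos": TCP position; "eef_rot": TCP orientation; "force": force on the tool from outside, world axes, zero at the start; "torque": the same for the moment, N m; "finger_gap": finger opening in mm; "grasp_force": force on a finger pad.
Only numpy, scipy, OpenCV 4.12 (cv2) and the standard library are available. Lean on these libraries where they do the work, as an engineer would, in place of code of your own. Each camera call takes 0.05 s, during which the arm holds its last target. There are 200 camera calls.

## Working session

There is one attempt and no reset: what is moved stays moved. The work goes in short steps, Python scripts to look and compute and a tool call to move; the robot and the scene stay as the last step left them, time stands still between calls to the robot, and variables do not carry over. Pictures are saved under pics/ and viewed, at most 10 in all, crops included, and the job is handed in when it is done.

Besides the shell and the picture viewer there is one more tool, called as name(argument=value, ...) on one line, values as JSON. step_arm: Moves the arm, as the interface text tells. Its arguments: {"type":"object","properties":{"commands":{"type":"string"},"squeeze":{"type":"number"}},"required":["commands"]}

```bash
mkdir -p pics; ls; cat > h.py <<'E'
import numpy as np, cv2
from plant import manip
def cap(n,f=None):
    c=manip.capture(n)
    if f: cv2.imwrite('pics/'+f,cv2.cvtColor(c['color'],cv2.COLOR_RGB2BGR))
    return c
def foc(c): return 240/np.tan(np.radians(c['fov_y'])/2)
def ray(c,u,v):
    f=foc(c); d=np.array([(u-c['cx'])/f,-(v-c['cy'])/f,-1.]); 
    return np.array(c['eye']),np.array(c['rotation'])@d
def plane(c,u,v,z):
    e,d=ray(c,u,v); return e+d*(z-e[2])/d[2]
def proj(c,p):
    q=np.array(c['rotation']).T@(np.array(p)-np.array(c['eye'])); f=foc(c)
    return c['cx']-f*q[0]/q[2], c['cy']+f*q[1]/q[2]
E
python3 - <<'E'
from h import *
for n in ('scene','side','wrist'):
    c=cap(n,n+'0.png'); print(n,{k:np.round(v,3).tolist() for k,v in c.items() if k!='color'})
s=manip.sense(); print(s); print(manip.tip_reach)
E
```

```text
pics
scene {'fov_y': 57.79, 'cx': 326.151, 'cy': 237.601, 'eye': [982.379, -115.146, 783.032], 'rotation': [[0.368, -0.756, 0.541], [0.93, 0.296, -0.219], [0.005, 0.584, 0.812]]}
side {'fov_y': 52.828, 'cx': 326.068, 'cy': 239.058, 'eye': [503.02, -503.799, 708.646], 'rotation': [[0.989, 0.087, -0.122], [-0.148, 0.686, -0.712], [0.021, 0.722, 0.691]]}
wrist {'fov_y': 63.291, 'cx': 321.253, 'cy': 242.904, 'eye': [194.844, 571.7, 373.836], 'rotation': [[0.428, -0.869, -0.248], [0.904, 0.411, 0.119], [-0.002, -0.276, 0.961]]}
{'clock': 0.15, 'joint_pos': array([ 5.21569972e+01,  5.99030934e+00,  5.53814437e+00,  8.96043409e+01,
       -3.61144594e-04,  7.75248809e+01]), 'joint_velocities': array([ 0.01791667, -0.09159719,  0.15227899, -0.09590832,  0.05580336,
       -0.00638013]), 'tau': array([ 3.31336327e-03, -5.57356310e+01,  5.04004884e+01,  1.26349577e-02,
       -2.44965458e-04,  6.17698174e-05]), 'eef_pos': array([256.91832671, 541.94823335, 238.71371018]), 'eef_rot': array([[-9.03575523e-01,  4.28428423e-01, -6.00063940e-04],
       [ 4.28428793e-01,  9.03575208e-01, -7.82674136e-04],
       [ 2.06883054e-04, -9.64289862e-04, -9.99999514e-01]]), 'force': array([-0.67639733, -0.01573396, -0.63376143]), 'torque': array([ 0.02221609, -0.03169818, -0.00431172]), 'grasp_force': 0.0, 'finger_gap': 85.45651010896988}
8.0
```

View pics/scene0.png

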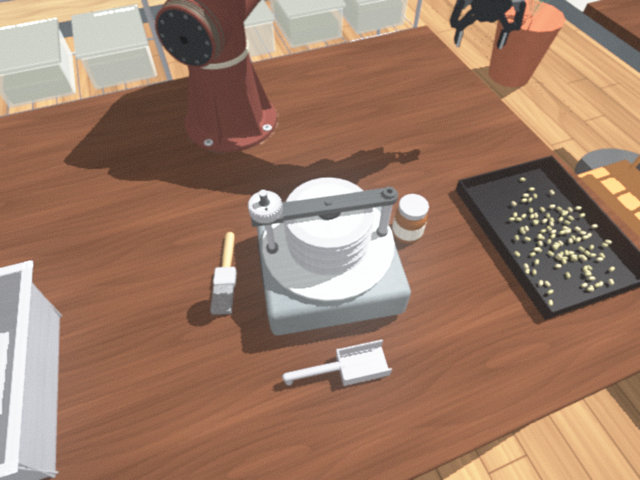

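View pics/side0.png

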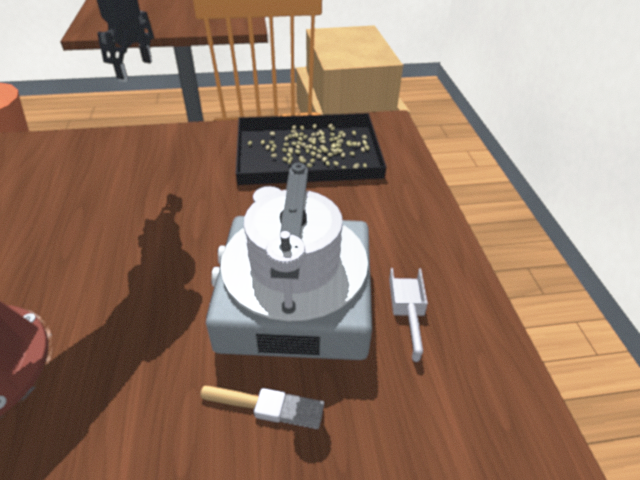

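The scene view has the nut near (265,203) and the pivot near (390,193). In the side view they are near (286,248) and (298,167). The brush is to the -y side of the shaker, the scoop behind it at +x, and the jar on the +y side.

```bash
python3 - <<'E'
from h import *
a=cv2.imread('pics/scene0.png')[165:265,240:440]; b=cv2.imread('pics/side0.png')[150:300,210:375]
a=cv2.resize(a,None,fx=4,fy=4,interpolation=cv2.INTER_CUBIC)[:, :800]
b=cv2.resize(b,None,fx=4,fy=4,interpolation=cv2.INTER_CUBIC)
cv2.imwrite('pics/ca.png',a); cv2.imwrite('pics/cb.png',b)
E
```

```text
(no output)
```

View pics/ca.png

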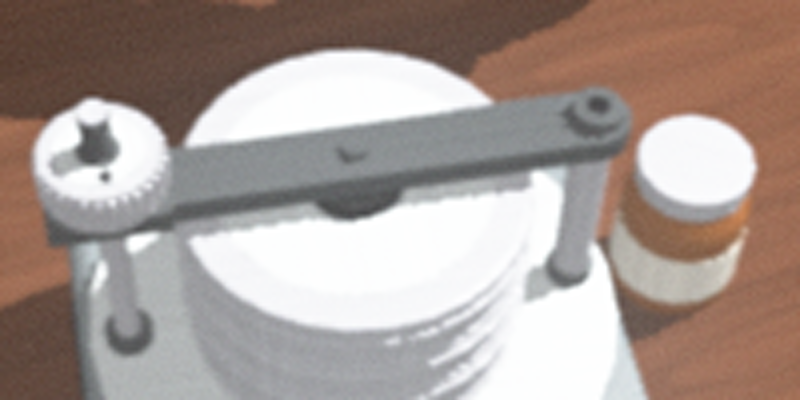

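View pics/cb.png

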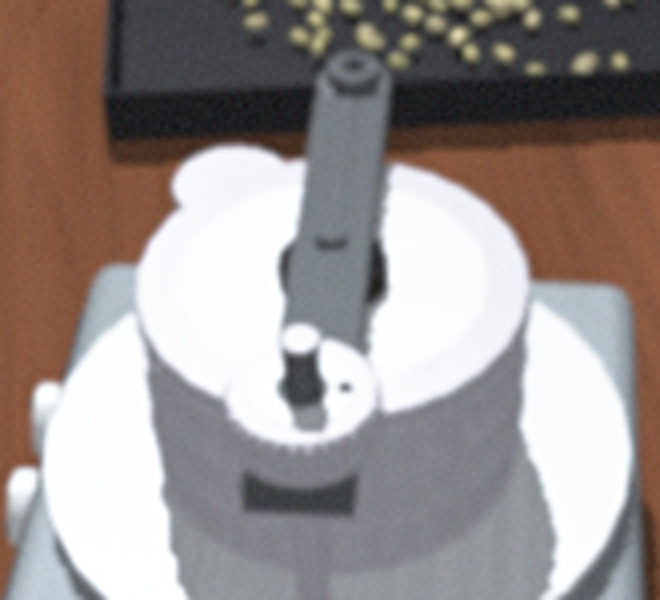

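The scene crop puts the nut centre at full-image (265,203.5), the rod top at (262.5,191) and the pivot head at (389.5,191). The side crop has the nut at (285.5,248.3), the rod top at (284.8,234), the pivot head at (298.8,167) and the dot at (296.5,246.8), so the dot is roughly towards +x.

```bash
python3 - <<'E'
from h import *
a=cap('scene');b=cap('side')
def tri(p,q):
    e1,d1=ray(a,*p);e2,d2=ray(b,*q); d1/=np.linalg.norm(d1);d2/=np.linalg.norm(d2)
    t=np.linalg.lstsq(np.c_[d1,-d2],e2-e1,rcond=None)[0]; x=e1+t[0]*d1;y=e2+t[1]*d2
    return ((x+y)/2).round(1),np.linalg.norm(x-y).round(1)
for n,p,q,z in (('nut',(265,203.5),(285.5,248.3),248),('rod',(262.5,191),(284.8,234),272),('piv',(389.5,191),(298.8,167),233),('mid',(327.5,203.5),(292.5,210),226)):
    print(n,tri(p,q),plane(a,*p,z).round(1),plane(b,*q,z).round(1))
print('dot',plane(b,296.5,246.8,248), plane(a,240+105/4,165+177/4,248))
g=a['color']
# bystanders on table
for n,c,p in (('jarlid',a,(414,205)),('brush handle tip',a,(229,236)),('brush end',a,(223,312)),('scoop tip',a,(286,380)),('scoop far',a,(390,360))):
    print(n,plane(c,*p,95 if n[0]=='j' else 10).round(0))
E
```

```text
nut (array([526.8, -37.7, 246.7]), np.float64(1.7)) [526.9 -37.2 248. ] [527.2 -39.9 248. ]
rod (array([526.2, -38.6, 275.2]), np.float64(3.6)) [521.4 -36.9 272. ] [527.4 -37.4 272. ]
piv (array([566.5, 167. , 233.8]), np.float64(3.2)) [564.3 168.8 233. ] [567.3 165.8 233. ]
mid (array([546.4,  63.2, 226.5]), np.float64(0.4)) [546.2  63.2 226. ] [546.4  64.1 226. ]
dot [542.16673616 -38.97041121 248.        ] [539.09752278 -38.88424513 248.        ]
jarlid [512. 270.  95.]
brush handle tip [ 385. -103.   10.]
brush end [ 559. -159.   10.]
scoop tip [730. -87.  10.]
scoop far [765. 101.  10.]
```

step_arm(commands="0 0 -50 -0.148 0; 0 0 -50 -0.148 0; 0 0 0 -0.147 0; 0 0 0 0 0; 0 0 0 0 0; 0 0 0 0 0", squeeze=60)

```text
clock: 1.0
eef_pos: [256.9, 541.9, 338.5]
eef_rot: [[-1.0, 0.002, -0.001], [0.002, 1.0, -0.001], [0.001, -0.001, -1.0]]
force: [0.1, -0.1, 0.1]
finger_gap: 0.0
grasp_force: 0.0
```

step_arm(commands="-25 -40 0 0 0;-25 -50 0 0 0;-25 -50 0 0 0;-25 -50 0 0 0;-25 -50 0 0 0;-25 -50 0 0 0;-25 -50 0 0 0;-25 -50 0 0 0")

```text
clock: 2.0
eef_pos: [457.5, 150.5, 339.1]
eef_rot: [[-1.0, 0.001, 0.0], [0.001, 1.0, 0.0], [-0.0, 0.0, -1.0]]
force: [0.5, 0.2, -0.8]
finger_gap: 0.0
grasp_force: 0.0
```

step_arm(commands="0 -50 0 0 0;0 -50 0 0 0;0 -50 0 0 0;0 -40 0 0 0;0 0 0 0 0;0 0 0 0 0")

```text
clock: 2.75
eef_pos: [457.0, -37.5, 339.1]
eef_rot: [[-1.0, 0.001, -0.0], [0.001, 1.0, 0.0], [0.0, 0.0, -1.0]]
force: [0.4, 0.6, -1.0]
finger_gap: -0.4
grasp_force: 0.0
```

```bash
python3 - <<'E'
from h import *
s=manip.sense(); print(s['clock'],s['eef_pos'],s['eef_rot'].round(3).tolist(),s['joint_pos'].round(1),s['force'],s['finger_gap'],manip.tip_reach)
c=cap('wrist','w1.png'); print(np.round(c['eye'],1)); print(proj(c,(526.7,-38,248)),proj(c,(566,167,233)))
E
```

```text
2.75 [457.03893438 -37.52794401 339.13794683] [[-1.0, 0.001, -0.0], [0.001, 1.0, 0.0], [0.0, 0.0, -1.0]] [-21.1 -15.7  -4.4 101.3   0.  -21.1] [ 0.39099738  0.58986211 -1.02346053] -0.3727266175306918 8.0
[388.2 -37.8 474.4]
(np.float64(321.14440120571), np.float64(350.7199224697746)) (np.float64(605.377589972773), np.float64(387.55015787143145))
```

View pics/w1.png

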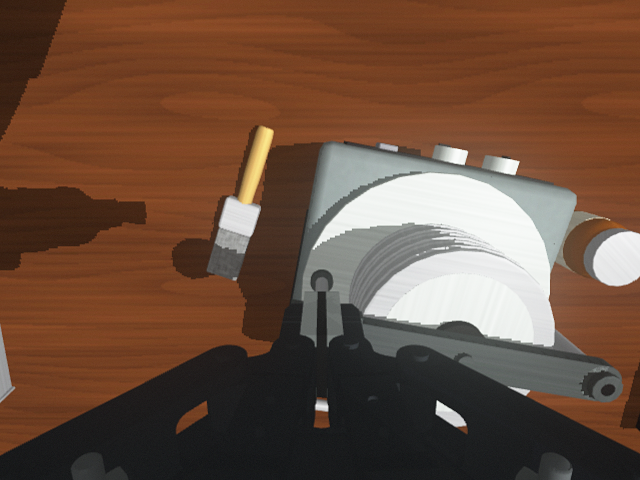

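The wrist view confirms the calibration: the pivot is seen at (604,386) and was predicted at (605,387). The fingers hide the nut, as expected. Next I go down beside the nut on the robot side.

step_arm(commands="0 0 50 0 0;0 0 47 0 0;0 0 0 0 0;-14 0 0 0 0;-12 0 0 0 0;0 0 0 0 0;0 0 0 0 0")

```text
clock: 3.68
eef_pos: [483.3, -37.7, 242.9]
eef_rot: [[-1.0, -0.001, 0.0], [-0.001, 1.0, -0.0], [-0.0, -0.0, -1.0]]
force: [-0.2, 0.0, 0.3]
finger_gap: 0.2
grasp_force: 0.0
```

step_arm(commands="-2 0 0 0 0;0 0 0 0 0;0 0 0 0 0")

```text
clock: 4.05
eef_pos: [485.1, -37.8, 242.3]
eef_rot: [[-1.0, -0.0, -0.0], [-0.0, 1.0, 0.0], [0.0, 0.0, -1.0]]
force: [0.7, -0.4, -0.6]
finger_gap: -0.1
grasp_force: 0.0
```

step_arm(commands="-2 0 0 0 0;0 0 0 0 0;0 0 0 0 0")

```text
clock: 4.42
eef_pos: [487.2, -37.8, 242.3]
eef_rot: [[-1.0, -0.0, 0.0], [-0.0, 1.0, 0.0], [-0.0, 0.0, -1.0]]
force: [0.1, -1.0, 0.4]
finger_gap: 0.2
grasp_force: 0.0
```

step_arm(commands="-2 0 0 0 0;0 0 0 0 0;0 0 0 0 0")

```text
clock: 4.8
eef_pos: [489.0, -37.8, 242.3]
eef_rot: [[-1.0, -0.0, -0.0], [-0.0, 1.0, 0.0], [0.0, 0.0, -1.0]]
force: [-2.7, -1.2, 1.3]
finger_gap: 0.1
grasp_force: 1.5
```

step_arm(commands="-1 -3 0 0 0;0 -4 0 0 0;0 -4 0 0 0;0 0 0 0 0")

```text
clock: 5.3
eef_pos: [490.1, -49.0, 242.3]
eef_rot: [[-1.0, 0.0, -0.0], [0.0, 1.0, 0.0], [0.0, 0.0, -1.0]]
force: [-4.0, -0.3, 1.9]
finger_gap: -0.1
grasp_force: 1.9
```

```bash
python3 - <<'E'
from h import *
s=manip.sense(); print(s['eef_pos'],s['force'])
c=cap('side'); d=cap('scene')
x=cv2.resize(c['color'][215:285,250:330],None,fx=5,fy=5,interpolation=cv2.INTER_CUBIC)
y=cv2.resize(d['color'][170:240,230:310],None,fx=5,fy=5,interpolation=cv2.INTER_CUBIC)
cv2.imwrite('pics/s2.png',cv2.cvtColor(np.hstack([x,y]),cv2.COLOR_RGB2BGR))
E
```

```text
[490.07425887 -48.95055638 242.27153368] [-3.98925704 -0.3008136   1.94606291]
```

View pics/s2.png

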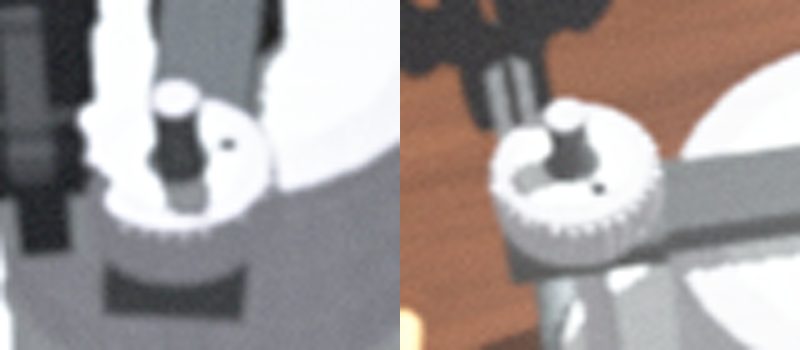

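Rolling works: after the first 11 mm the dot has moved to side (295.6,243.8) and scene (270,207.6), about 20° counter-clockwise. I'll now plan an orbit path at fixed orientation around the rim.

```bash
cat > p.py <<'E'
from h import *
C=np.array([526.7,-38.])
def dot(turn=0.3):
    z=248+2.5*turn; th=np.radians(np.arange(0,360,2))
    for n in('side','scene'):
        c=cap(n); g=cv2.GaussianBlur(c['color'].min(2),(0,0),0.7).astype(np.float32)
        v=np.array([proj(c,(C[0]+14.5*np.cos(t),C[1]+14.5*np.sin(t),z)) for t in th],np.float32)
        q=cv2.remap(g,v[:,0].copy(),v[:,1].copy(),cv2.INTER_LINEAR).ravel()
        r=q-cv2.blur(np.tile(q,3)[None],(21,1))[0][180:360]
        o=np.argsort(r)[:6]; print(n,[(int(2*i),int(q[i]),int(r[i])) for i in o])
def path(s0,s1,step,R=25.5,hx=11,hy=8):
    seg=[];  # dense ccw path starting at -X flat's top
    a=np.radians
    cs=[(-hx,-hy,180),(hx,-hy,270),(hx,hy,0),(-hx,hy,90)]
    P=[]
    for x,y,t in cs*3:
        k=a(np.linspace(t,t+90,46)); P+=[(x+R*np.cos(u),y+R*np.sin(u)) for u in k]
    P=np.array(P); d=np.r_[0,np.cumsum(np.linalg.norm(np.diff(P,axis=0),axis=1))]
    s=np.arange(s0,s1+.1,step); return np.c_[np.interp(s,d,P[:,0]),np.interp(s,d,P[:,1])]
E
python3 - <<'E'
from p import *
dot()
p=path(3,240,7.9); cur=manip.sense()['eef_pos'][:2]-C; print(cur)
p=np.vstack([cur,p[1:]]); dp=np.diff(p,axis=0)
for i,(u,v) in enumerate(dp): print(i, (p[i+1]+C).round(0), f"{-u:.1f} {v:.1f} 0 0 0;")
E
```

```text
side [(102, 83, -48), (100, 78, -45), (74, 77, -40), (72, 85, -40), (70, 94, -40), (98, 76, -39)]
scene [(186, 114, -42), (188, 125, -37), (184, 114, -37), (190, 136, -32), (182, 118, -29), (154, 148, -26)]
[-36.61264018 -10.86886579]
0 [492. -57.] -2.4 -7.7 0 0 0;
1 [497. -63.] -4.3 -6.6 0 0 0;
2 [503. -68.] -6.1 -4.9 0 0 0;
3 [510. -71.] -7.3 -2.8 0 0 0;
4 [518. -72.] -7.9 -0.6 0 0 0;
5 [526. -72.] -7.9 0.0 0 0 0;
6 [534. -72.] -7.9 0.0 0 0 0;
7 [542. -71.] -7.9 0.3 0 0 0;
8 [549. -69.] -7.5 2.5 0 0 0;
9 [556. -64.] -6.4 4.6 0 0 0;
10 [560. -58.] -4.7 6.3 0 0 0;
11 [563. -50.] -2.5 7.5 0 0 0;
12 [563. -42.] -0.4 7.9 0 0 0;
13 [563. -35.] -0.0 7.9 0 0 0;
14 [563. -27.] 0.2 7.9 0 0 0;
15 [561. -19.] 2.2 7.5 0 0 0;
16 [556. -13.] 4.4 6.5 0 0 0;
17 [550.  -8.] 6.2 4.8 0 0 0;
18 [543.  -5.] 7.4 2.7 0 0 0;
19 [535.  -4.] 7.9 0.5 0 0 0;
20 [527.  -4.] 7.9 0.0 0 0 0;
21 [519.  -4.] 7.9 0.0 0 0 0;
22 [511.  -5.] 7.9 -0.4 0 0 0;
23 [504.  -7.] 7.4 -2.6 0 0 0;
24 [497. -12.] 6.3 -4.7 0 0 0;
25 [493. -19.] 4.6 -6.4 0 0 0;
26 [491. -26.] 2.4 -7.5 0 0 0;
27 [490. -34.] 0.3 -7.9 0 0 0;
28 [490. -42.] -0.0 -7.9 0 0 0;
29 [490. -50.] -0.3 -7.9 0 0 0;
```

step_arm(commands="-2.4 -7.7 0 0 0;-4.3 -6.6 0 0 0;-6.1 -4.9 0 0 0;-7.3 -2.8 0 0 0;-7.9 -0.6 0 0 0;0 0 0 0 0")

```text
clock: 6.25
eef_pos: [518.9, -75.3, 242.7]
eef_rot: [[-1.0, 0.002, 0.0], [0.002, 1.0, -0.007], [-0.0, -0.007, -1.0]]
force: [-3.7, -17.7, 1.1]
finger_gap: -0.3
grasp_force: 9.3
```

```bash
cat >> p.py <<'E'
def dot2(turn=0.3,save=None):
    z=248+2.5*turn; B=[];I=[]
    k=cv2.getStructuringElement(cv2.MORPH_ELLIPSE,(29,29))
    for n in('side','scene'):
        c=cap(n); w=np.array([(-27,-27),(27,-27),(27,27),(-27,27)])
        src=np.float32([proj(c,(C[0]+x,C[1]+y,z)) for x,y in w]); dst=np.float32([(108+4*x,108-4*y) for x,y in w])
        im=cv2.warpPerspective(c['color'].min(2),cv2.getPerspectiveTransform(src,dst),(216,216),flags=cv2.INTER_CUBIC)
        I.append(im); B.append(cv2.blur(cv2.morphologyEx(im,cv2.MORPH_BLACKHAT,k),(9,9)))
    yy,xx=np.mgrid[:216,:216]; r=np.hypot(xx-108,yy-108)/4; m=(r>11.5)&(r<18)
    for nm,b in(('side',B[0]),('scene',B[1]),('min',np.minimum(*B))):
        b=b*m; out=[]
        for _ in range(3):
            i,j=np.unravel_index(b.argmax(),b.shape); out.append((int(np.degrees(np.arctan2(108-i,j-108))),round(float(r[i,j]),1),int(b[i,j]))); b=b*(np.hypot(xx-j,yy-i)>16)
        print(nm,out)
    if save: cv2.imwrite('pics/'+save,cv2.resize(np.hstack(I),(800,400)))
E
python3 -c "
from p import *
s=manip.sense(); print(s['clock'],s['eef_pos'],s['force']); dot2(0.3,'d1.png')"
```

```text
6.25 [518.94056091 -75.30562534 242.67562188] [ -3.6788804  -17.69885564   1.06058145]
side [(-68, 15.0, 31), (-78, 17.8, 20), (-60, 11.5, 13)]
scene [(114, 16.0, 109), (-172, 17.4, 64), (155, 17.3, 42)]
min [(-80, 17.8, 17), (-178, 17.8, 8), (148, 17.8, 7)]
```

View pics/d1.png

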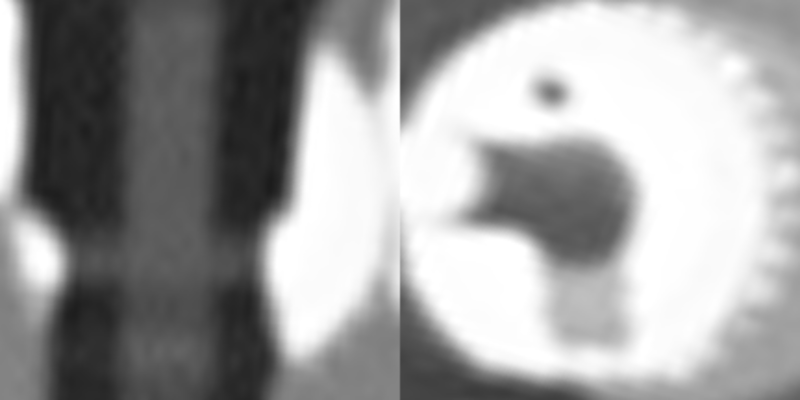

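The rectified scene view shows the dot clearly at 114°, so the nut has turned about 114° with no slip. The finger is thicker in y than I assumed, so I'll set its half-width to 11 mm.

```bash
python3 - <<'E'
from p import *
p=path(42,260,8,hy=11); cur=np.array([518,-72])-C
p=np.vstack([cur,p[1:]]); dp=np.diff(p,axis=0)
for i,(u,v) in enumerate(dp): print(i, (p[i+1]+C).round(0), f"{-u:.1f} {v:.1f} 0 0 0;")
E
```

```text
0 [526. -74.] -7.6 -2.5 0 0 0;
1 [534. -74.] -8.0 0.0 0 0 0;
2 [542. -74.] -8.0 0.3 0 0 0;
3 [549. -72.] -7.6 2.4 0 0 0;
4 [556. -67.] -6.5 4.7 0 0 0;
5 [560. -61.] -4.7 6.4 0 0 0;
6 [563. -53.] -2.5 7.6 0 0 0;
7 [563. -45.] -0.3 8.0 0 0 0;
8 [563. -37.] -0.0 8.0 0 0 0;
9 [563. -29.] -0.0 8.0 0 0 0;
10 [563. -21.] 0.7 7.9 0 0 0;
11 [560. -14.] 3.0 7.4 0 0 0;
12 [554.  -8.] 5.1 6.1 0 0 0;
13 [548.  -4.] 6.8 4.2 0 0 0;
14 [540.  -2.] 7.7 1.9 0 0 0;
15 [532.  -2.] 8.0 0.1 0 0 0;
16 [524.  -2.] 8.0 0.0 0 0 0;
17 [516.  -2.] 8.0 0.0 0 0 0;
18 [508.  -3.] 7.9 -1.2 0 0 0;
19 [501.  -6.] 7.1 -3.6 0 0 0;
20 [495. -12.] 5.7 -5.6 0 0 0;
21 [492. -19.] 3.7 -7.1 0 0 0;
22 [490. -27.] 1.3 -7.9 0 0 0;
23 [490. -35.] 0.0 -8.0 0 0 0;
24 [490. -43.] -0.0 -8.0 0 0 0;
25 [490. -51.] -0.1 -8.0 0 0 0;
26 [492. -59.] -1.8 -7.8 0 0 0;
```

step_arm(commands="-7.6 -2.5 0 0 0;-8 0 0 0 0;-8 0.3 0 0 0;-7.6 2.4 0 0 0;-6.5 4.7 0 0 0;-4.7 6.4 0 0 0;-2.5 7.6 0 0 0")

```text
clock: 7.22
eef_pos: [563.4, -51.7, 242.2]
eef_rot: [[-1.0, -0.001, 0.0], [-0.001, 1.0, 0.0], [-0.0, 0.0, -1.0]]
force: [0.2, -2.2, -0.3]
finger_gap: -0.0
grasp_force: 1.2
```

```bash
python3 -c "
from p import *
s=manip.sense(); print(s['clock'],s['eef_pos'],s['force']); dot2(0.8,'d2.png')"
```

```text
7.225 [563.42060279 -51.72810373 242.23911071] [ 0.22420493 -2.18181519 -0.30216704]
side [(161, 14.8, 106), (102, 18.0, 69), (70, 17.8, 64)]
scene [(40, 16.5, 7), (8, 17.7, 7), (-160, 12.7, 7)]
min [(95, 17.1, 5), (63, 12.5, 5), (-83, 14.9, 5)]
```

The dot is at 161° in the side view, with little force on this side. I'll press 2–3 mm deeper along +x.

step_arm(commands="2.5 7.5 0 0 0;0 8 0 0 0;0 8 0 0 0;0 0 0 0 0")

```text
clock: 7.82
eef_pos: [563.5, -28.4, 243.4]
eef_rot: [[-1.0, -0.001, 0.008], [-0.001, 1.0, 0.001], [-0.008, 0.001, -1.0]]
force: [16.8, 2.2, -1.7]
finger_gap: -0.0
grasp_force: 8.2
```

```bash
python3 -c "
from p import *
s=manip.sense(); print(s['clock'],s['eef_pos'],s['force']); dot2(0.8,'d3.png')"
```

```text
7.825 [563.50316048 -28.38414089 243.39689238] [16.81811471  2.20925664 -1.73986429]
side [(-148, 13.8, 113), (102, 18.0, 68), (71, 17.9, 62)]
scene [(-154, 17.1, 41), (-171, 18.0, 10), (130, 17.4, 8)]
min [(-153, 16.2, 29), (-92, 15.8, 6), (100, 15.8, 5)]
```

```bash
python3 - <<'E'
from p import *
p=path(0,420,8,R=24.5,hy=11); cur=np.array([560.9,-29.5])-C
i0=14; 
j=[i for i in range(len(p)) if p[i,0]>34 and p[i,1]>10][0]
p=np.vstack([cur,p[j:]]); dp=np.diff(p,axis=0)
for i,(u,v) in enumerate(dp[:36]): print(i, (p[i+1]+C).round(0), f"{-u:.1f} {v:.1f} 0 0 0;")
E
```

```text
0 [562. -28.] -1.3 1.5 0 0 0;
1 [561. -20.] 1.0 7.9 0 0 0;
2 [558. -13.] 3.5 7.2 0 0 0;
3 [552.  -7.] 5.6 5.7 0 0 0;
4 [545.  -4.] 7.1 3.6 0 0 0;
5 [537.  -2.] 7.9 1.1 0 0 0;
6 [529.  -2.] 8.0 0.0 0 0 0;
7 [521.  -2.] 8.0 0.0 0 0 0;
8 [513.  -3.] 8.0 -0.1 0 0 0;
9 [505.  -5.] 7.7 -2.1 0 0 0;
10 [499.  -9.] 6.6 -4.5 0 0 0;
11 [494. -16.] 4.8 -6.3 0 0 0;
12 [492. -23.] 2.5 -7.6 0 0 0;
13 [491. -31.] 0.3 -8.0 0 0 0;
14 [491. -39.] -0.0 -8.0 0 0 0;
15 [491. -47.] -0.0 -8.0 0 0 0;
16 [492. -55.] -0.7 -7.9 0 0 0;
17 [495. -62.] -3.2 -7.3 0 0 0;
18 [500. -68.] -5.4 -5.9 0 0 0;
19 [507. -72.] -7.0 -3.9 0 0 0;
20 [515. -73.] -7.8 -1.4 0 0 0;
21 [523. -74.] -8.0 -0.0 0 0 0;
22 [531. -74.] -8.0 0.0 0 0 0;
23 [539. -73.] -8.0 0.1 0 0 0;
24 [547. -72.] -7.8 1.8 0 0 0;
25 [554. -67.] -6.8 4.2 0 0 0;
26 [559. -61.] -5.1 6.1 0 0 0;
27 [562. -54.] -2.8 7.4 0 0 0;
28 [562. -46.] -0.5 8.0 0 0 0;
29 [562. -38.] -0.0 8.0 0 0 0;
30 [562. -30.] -0.0 8.0 0 0 0;
31 [562. -22.] 0.5 8.0 0 0 0;
32 [559. -15.] 2.9 7.4 0 0 0;
33 [554.  -8.] 5.1 6.1 0 0 0;
34 [547.  -4.] 6.8 4.1 0 0 0;
35 [539.  -3.] 7.8 1.7 0 0 0;
```

step_arm(commands="0 9.5 0 0 0;3.2 7.2 0 0 0;5.6 5.7 0 0 0;7.1 3.6 0 0 0;7.9 1.1 0 0 0;8 0 0 0 0;8 0 0 0 0;0 0 0 0 0")

```text
clock: 8.93
eef_pos: [519.3, 1.1, 242.5]
eef_rot: [[-1.0, -0.002, -0.001], [-0.002, 1.0, 0.006], [0.001, 0.006, -1.0]]
force: [-2.6, 14.8, 4.5]
finger_gap: 0.0
grasp_force: 7.5
```

```bash
python3 -c "
from p import *
s=manip.sense(); print(s['clock'],s['eef_pos'],s['force']); dot2(1,'d4.png')"
```

```text
8.925 [519.33164815   1.10548005 242.5385683 ] [-2.55284994 14.81167738  4.45826823]
side [(-25, 14.1, 71), (69, 17.3, 24), (103, 17.8, 23)]
scene [(-38, 11.8, 82), (153, 17.3, 28), (-171, 16.2, 26)]
min [(-30, 13.1, 52), (68, 18.0, 13), (-171, 17.9, 10)]
```

step_arm(commands="8 -0.1 0 0 0;7.7 -2.1 0 0 0;6.6 -4.5 0 0 0;4.8 -6.3 0 0 0;2.5 -7.6 0 0 0;-0.7 -8 0 0 0;0 -8 0 0 0;0 -8 0 0 0")

```text
clock: 10.02
eef_pos: [489.8, -46.8, 242.0]
eef_rot: [[-1.0, 0.0, -0.005], [0.0, 1.0, 0.001], [0.005, 0.001, -1.0]]
force: [-9.0, 1.2, 5.0]
finger_gap: -0.3
grasp_force: 4.6
```

```bash
python3 -c "
from p import *
s=manip.sense(); print(s['clock'],s['eef_pos'],s['force']); dot2(1.3,'d5.png')"
```

```text
10.025 [489.75596024 -46.81702376 242.01067588] [-8.95301888  1.1759174   4.9897486 ]
side [(65, 16.2, 71), (104, 16.5, 67), (-96, 17.4, 29)]
scene [(72, 13.6, 110), (-170, 15.7, 58), (153, 15.3, 42)]
min [(67, 14.9, 59), (-93, 16.0, 10), (-76, 17.2, 8)]
```

step_arm(commands="-0.7 -7.9 0 0 0;-3.2 -7.3 0 0 0;-5.4 -5.9 0 0 0;-7 -3.9 0 0 0;-7.8 -1 0 0 0;-8 0 0 0 0;-8 0 0 0 0;0 0 0 0 0")

```text
clock: 11.12
eef_pos: [533.4, -76.5, 242.7]
eef_rot: [[-1.0, 0.002, 0.002], [0.002, 1.0, -0.007], [-0.002, -0.007, -1.0]]
force: [1.4, -16.5, -0.6]
finger_gap: 0.0
grasp_force: 8.4
```

```bash
python3 -c "
from p import *
s=manip.sense(); print(s['clock'],s['eef_pos'],s['force']); dot2(1.5,'d6.png')"
```

```text
11.125 [533.44926877 -76.50750371 242.72705304] [  1.37743256 -16.52987357  -0.56460333]
side [(171, 14.4, 109), (-99, 11.7, 15), (69, 12.3, 11)]
scene [(152, 14.6, 30), (-84, 16.8, 11), (-91, 12.8, 8)]
min [(157, 14.6, 16), (-82, 17.6, 9), (-95, 12.3, 7)]
```

step_arm(commands="-8 0 0 0 0;-7.5 1.8 0 0 0;-6.3 4.2 0 0 0;-4.7 6.1 0 0 0;-2.3 7.4 0 0 0;0.5 8 0 0 0;0 8 0 0 0;0 8 0 0 0")

```text
clock: 12.22
eef_pos: [563.7, -28.4, 243.2]
eef_rot: [[-1.0, -0.001, 0.008], [-0.001, 1.0, 0.0], [-0.008, 0.0, -1.0]]
force: [13.3, 0.0, -2.4]
finger_gap: 0.0
grasp_force: 7.0
```

```bash
python3 -c "
from p import *
s=manip.sense(); print(s['clock'],s['eef_pos'],s['force']); dot2(1.7,'d7.png')"
```

```text
12.225 [563.65422317 -28.41079699 243.23094159] [ 1.32830235e+01  1.17494022e-02 -2.38507298e+00]
side [(105, 16.1, 64), (-59, 12.2, 63), (68, 15.8, 61)]
scene [(-177, 15.5, 10), (107, 12.3, 8), (-3, 16.3, 8)]
min [(107, 12.3, 8), (78, 11.7, 7), (-33, 17.5, 6)]
```

View pics/d7.png

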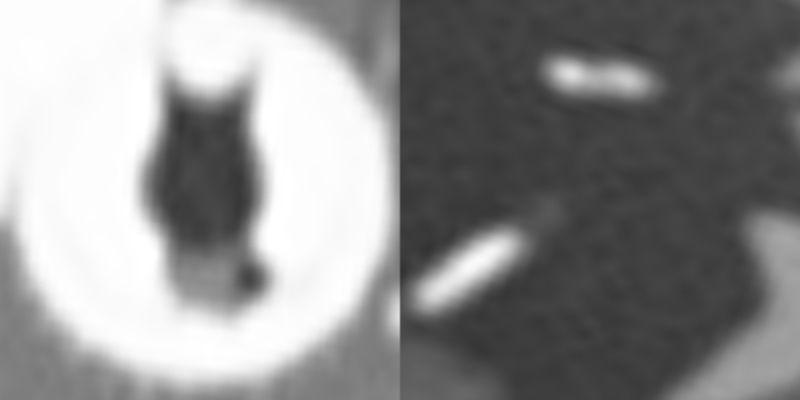

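The side view shows the dot at about -57°, so 663° turned in total. One more leg brings it to about 780°.

step_arm(commands="-1 9.5 0 0 0;3.5 7.2 0 0 0;5.6 5.7 0 0 0;7.1 3.6 0 0 0;7.9 1.1 0 0 0;8 0 0 0 0;8 0 0 0 0;0 0 0 0 0")

```text
clock: 13.32
eef_pos: [519.9, 1.6, 242.5]
eef_rot: [[-1.0, -0.003, -0.0], [-0.003, 1.0, 0.006], [0.0, 0.006, -1.0]]
force: [-2.5, 16.8, 4.1]
finger_gap: -0.3
grasp_force: 8.6
```

```bash
python3 -c "
from p import *
s=manip.sense(); print(s['clock'],s['eef_pos'],s['force']); dot2(2.1,'d8.png')"
```

```text
13.325 [519.90161532   1.5958211  242.53916816] [-2.50470508 16.84976145  4.08517881]
side [(44, 15.7, 53), (107, 15.2, 21), (66, 14.2, 13)]
scene [(50, 12.3, 76), (151, 15.1, 27), (-169, 15.8, 24)]
min [(47, 14.3, 29), (64, 14.1, 13), (-167, 18.0, 12)]
```

The dot is at 47°, so the total is about 767° (13.4 rad). Next I move off the nut to the bar's trailing side and plan the swing.

step_arm(commands="0 10 0 0 0;5 20 0 0 0;12 36 0 0 0;0 0 0 0 0;0 0 0 0 0")

```text
clock: 14.05
eef_pos: [504.0, 64.4, 242.3]
eef_rot: [[-1.0, -0.001, 0.0], [-0.001, 1.0, -0.0], [-0.0, -0.0, -1.0]]
force: [-0.5, -0.4, -0.3]
finger_gap: -0.1
grasp_force: 0.0
```

```bash
python3 - <<'E'
from p import *
s=manip.sense(); print(s['clock'],s['eef_pos'],s['force']); dot2(2.1)
P=np.array([566.2,167.2]); prev=s['eef_pos'][:2]
for k in range(0,19):
    th=np.radians(4.5*k); a=np.radians(-100.8)+th; u=np.array([np.cos(a),np.sin(a)]); n=np.array([-u[1],u[0]])
    h=11*(abs(n).sum()); q=P+110*u-(15+h)*n; d=q-prev; print(k,round(np.degrees(th)),q.round(0),f"{-d[0]:.0f} {d[1]:.0f} 0 0 0;"); prev=prev+d.round(0)
E
```

```text
14.05 [504.00462715  64.4285045  242.31946669] [-0.53616667 -0.37543425 -0.33454608]
side [(43, 16.1, 50), (106, 14.9, 22), (65, 14.0, 14)]
scene [(50, 12.1, 72), (-166, 14.4, 25), (150, 15.4, 24)]
min [(44, 14.3, 29), (63, 13.4, 14), (8, 18.0, 5)]
0 0 [518.  64.] -14 -0 0 0 0;
1 4 [527.  61.] -9 -4 0 0 0;
2 9 [536.  58.] -9 -2 0 0 0;
3 14 [545.  56.] -9 -2 0 0 0;
4 18 [553.  55.] -8 -2 0 0 0;
5 22 [561.  54.] -8 -1 0 0 0;
6 27 [569.  54.] -8 0 0 0 0;
7 32 [578.  54.] -9 1 0 0 0;
8 36 [586.  55.] -8 1 0 0 0;
9 40 [595.  57.] -9 1 0 0 0;
10 45 [603.  59.] -8 3 0 0 0;
11 50 [611.  62.] -8 3 0 0 0;
12 54 [619.  66.] -8 4 0 0 0;
13 58 [627.  71.] -8 4 0 0 0;
14 63 [634.  76.] -7 5 0 0 0;
15 68 [642.  82.] -8 6 0 0 0;
16 72 [648.  88.] -6 7 0 0 0;
17 76 [654.  95.] -6 7 0 0 0;
18 81 [660. 103.] -6 7 0 0 0;
```

step_arm(commands="0 0 16 0 0;0 0 0 0 0;-8 0 0 0 0;-6 0 0 0 0;-9 -4 0 0 0;-9 -2 0 0 0;-9 -2 0 0 0;0 0 0 0 0")

```text
clock: 15.15
eef_pos: [545.9, 55.8, 226.1]
eef_rot: [[-1.0, 0.0, 0.0], [0.0, 1.0, -0.0], [-0.0, -0.0, -1.0]]
force: [0.4, -0.4, -0.0]
finger_gap: -0.5
grasp_force: 0.0
```

step_arm(commands="-8 -2 0 0 0;-8 -1 0 0 0;-8 0 0 0 0;-9 1 0 0 0;-8 1 0 0 0;-9 1 0 0 0;-8 3 0 0 0;-8 3 0 0 0")

```text
clock: 16.15
eef_pos: [611.7, 62.4, 226.3]
eef_rot: [[-1.0, -0.0, -0.0], [-0.0, 1.0, 0.0], [0.0, 0.0, -1.0]]
force: [-2.1, 0.4, 0.0]
finger_gap: 0.2
grasp_force: 0.7
```

step_arm(commands="-8 4 0 0 0;-8 4 0 0 0;-7 5 0 0 0;-8 6 0 0 0;-6 7 0 0 0;-6 7 0 0 0;-4 5 0 0 0;0 0 0 0 0")

```text
clock: 17.15
eef_pos: [658.5, 100.6, 226.3]
eef_rot: [[-1.0, -0.001, 0.0], [-0.001, 1.0, 0.0], [-0.0, 0.0, -1.0]]
force: [-0.5, 1.8, 1.1]
finger_gap: 0.0
grasp_force: 0.0
```

```bash
python3 -c "
from p import *
s=manip.sense(); print(s['clock'],s['eef_pos'],s['force']); cap('scene','e1.png')"
```

```text
17.15 [658.54846178 100.63806191 226.25982509] [-0.45158002  1.80707689  1.1295067 ]
```

View pics/e1.png

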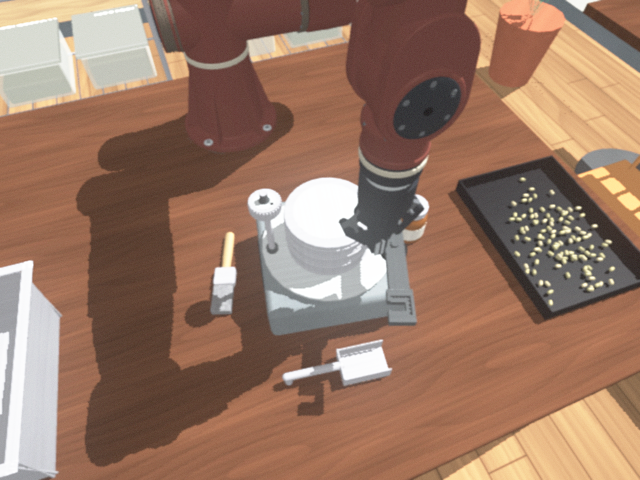

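The bar has swung clear, with its slotted end at (401,306). The nut is still on its rod at (265,203), and the brush and scoop look untouched. I'll back away and lift.

step_arm(commands="6 -12 0 0 0;6 -12 0 0 0;0 0 -40 0 0;0 0 -50 0 0;30 -20 0 0 0;50 -30 0 0 0;0 0 0 0 0;0 0 0 0 0")

```text
clock: 18.2
eef_pos: [566.1, 25.4, 316.9]
eef_rot: [[-1.0, 0.001, 0.001], [0.001, 1.0, -0.0], [-0.001, -0.0, -1.0]]
force: [0.2, -0.6, -0.1]
finger_gap: 0.1
grasp_force: 0.0
```

```bash
python3 -c "
from p import *
s=manip.sense(); print(s['clock'],s['eef_pos'],s['force'])
c=cap('scene','f1.png'); q=plane(c,401,306,226)-[566.2,167.2,226]; print(q, np.degrees(np.arctan2(q[1],q[0]))+100.8)
dot2(2.1)
a=cv2.imread('pics/scene0.png');b=cv2.imread('pics/f1.png')
for n,(x0,y0,x1,y1) in dict(brush=(205,228,242,320),scoop=(280,338,395,390),jar=(396,194,432,242)).items():
    print(n, np.median(cv2.absdiff(a,b)[y0:y1,x0:x1]), cv2.phaseCorrelate(*[cv2.cvtColor(i,6)[y0:y1,x0:x1].astype(float) for i in(a,b)]))
cv2.imwrite('pics/f1c.png',cv2.resize(b[150:400,190:460],(800,600)))"
```

```text
18.2 [566.13798504  25.41286152 316.85821243] [ 0.24934233 -0.58993799 -0.11665959]
[194.49900496 -77.12449741   0.        ] 79.17023787381997
side [(43, 16.1, 91), (106, 14.9, 61), (67, 14.1, 48)]
scene [(50, 12.3, 109), (-168, 14.6, 52), (151, 14.2, 35)]
min [(45, 14.3, 49), (61, 12.8, 31), (-90, 12.8, 6)]
brush 2.0 ((0.09070844464854488, -0.030447352001466754), 0.8516348254834153)
scoop 3.0 ((-0.04607837063684883, -0.027896270301507542), 0.776882145277156)
jar 2.0 ((0.3101909838058816, -0.06936005902365494), 0.8568716070844483)
```

View pics/f1c.png

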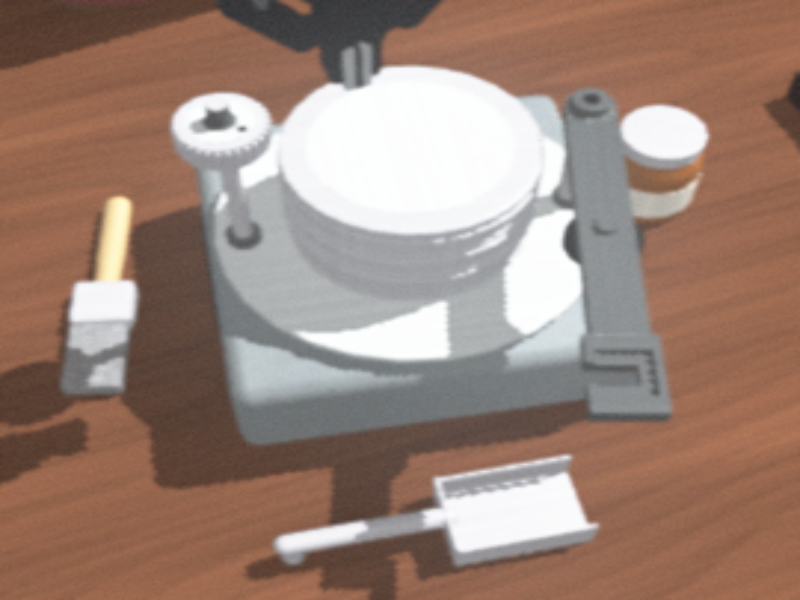

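The bar is open about 79° (1.38 rad) and clear of the lid. The nut is still on its rod with the dot at about 47°, and the bystanders have not moved. I'm handing in.

```bash
python3 -c "
from plant import manip
print(manip.hand_in())"
```

```text
the job is handed in; nothing more can be done
None
```

Job handed in: I rolled the nut about 2.1 turns loose (767° by the dot) and swung the bar about 1.38 rad, clear of the lid; the nut is still on its rod, the brush, scoop and jar have not moved, and the arm touches nothing (the hand-in returned no verdict).

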